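# Clear and open the sprung-lid stock tote

### The arm

A 6-joint arm with a two-finger parallel gripper is mounted at the origin on the work surface. World frame = base frame: x ahead of the robot, y to its left, z up, the work surface at z = 0. Lengths are in mm, angles in rad, forces in N, time in s.
With the tool pointing down it reaches from about 275 to 750 mm from the base axis. Payload 10.2 kg.
Tool frame: the origin (TCP) lies midway between the tips of the shut fingers; the grasp point (between the pads) lies 19 mm behind it; z points along the fingers, y is the line along which they close (so a half turn about z gives the same grasp; the last joint's range is limited). The gripper opens to 88 mm and grips with 3 to 60 N. Pads are 18 mm wide; open, the fingers measure 123 mm over their backs; the gripper's body (75 mm by 187 mm) begins 45 mm behind the grasp point.
Start: joints at [1.053, 0.313, 1.498, -0, 1.331, -0.223], TCP at [152.551, 502.354, 238.72] pointing down, gripper open.
Joint ranges: [-2.94, 2.94], [-0.97, 2.17], [0.19, 2.56], [-1.23, 4.37], [0.02, 3.11], [-2.88, 2.88]. Speed limits (rad/s): [2.39, 2.39, 3.01, 3.14, 3.14, 3.14].

### API

Orientations are given as a unit quaternion [w, x, y, z].
In Python, from workcell import r gives the robot as it stands.
- The arm moves only by the tool carry_out, never from a script. Its argument "increments" is a list of rows, each an object with "xyz": the shift along the tool's x, y, z in m, a list of three; "rot": the turn, a rotation vector about the tool's x, y, z in units of 8 degrees (1.0 is 8 degrees), a list of three. In form: [{"xyz": [x, y, z], "rot": [wx, wy, wz]}, ...]. A call has 1 to 8 rows; each row is the pose to reach, as a shift and turn from the pose commanded when the call began, along the tool's axes at that moment; what a row does not reach only later rows make up. A row lasts 1/8 s, in which the tool goes at most 62.5 mm and 10.7 degrees, less where a joint would pass 70% of its speed; a pose out of reach is approached as far as the arm can. A call with a gripper value outside its range is refused whole. "hand" is the finger opening in m, from 0 to 0.0881, set as the call begins (left out, the last holds). The fingers move at their own pace and stop on an object; "squeeze" is the grip in N (left out, the last holds). Time passes only in rows, so rows that repeat a pose let the fingers close. It gives the time, the measured TCP pose, the force, the opening and the grip force at its end, in the units of the state.
- r.read_state(): the state, without advancing time (a new reading comes with each control period).
- r.get_image(name): name is "side" or "top" or "wrist"; returns the picture (420x560x3 uint8, red, green, blue); there is no depth.
- r.get_calibration(name): a dict with "fx", "fy", "cx", "cy" (pixels), "D" ([k1, k2, p1, p2, k3] as OpenCV has them; the pictures are not rectified), "T" (4x4, takes a point from camera to world coordinates); the wrist camera has in their place "T_tool_cam" (4x4, takes a point from camera to tool coordinates, whose origin is the TCP and whose axes are the flange's). Camera axes: x right, y down, z forward; pixel columns grow to the right and rows downward; lengths in mm; the calibration is good to about 2 mm. A picture is of the moment at which its call begins: read the wrist's pose just before it. get_calibration takes no time and is no camera call.
- r.job_done(): hands the job in; it is judged then, once.
The state is a dict: "time_s": time; "q": joint angles; "joint_vel": joint speeds; "tau": joint torques, N m; "position": TCP position; "eef_rot": TCP orientation; "force": force on the tool from outside, world axes, zero at the start; "ft_torque": the same for the moment, N m; "finger_gap": opening from 0.0 (shut) to 1.0 (fully open); "grip_force": force on a finger pad.
Only numpy, scipy, OpenCV 4.12 (cv2) and the standard library are available. Lean on these libraries where they do the work, as an engineer would, in place of code of your own. Each camera call takes 0.05 s, during which the arm holds its last target. There are 200 camera calls.

### The job

The tote has to be opened for packing. First take the small tin off its lid and stand it upright in the empty place of the cardboard tray, then press the tote's release button so that the lid pops up, and with the hand on the lid steady it and ease it back past upright until it rests fully open on its stop, without letting it slam. Do not knock over or shift the other goods.

Things in the scene. Friction and masses are not known exactly. Their poses are not given: they have to be found in the camera images.
- tin: the small tin: upright cylinder with a paper band, 53 mm diameter, 84 mm tall, about 0.2 kg, standing on the tote's lid at the start; origin at the centre of its underside, z along its axis
- tray: low open cardboard tray lying on the table, fixed, outside 132 mm (its x) by 260 mm (its y), walls 4 mm thick and 34 mm high, floor 4 mm thick; origin at the centre of its underside. Three standing places lie in a row along its y axis at -80, 0 and +80 mm; two are taken by taller tins, which one is empty varies
- gap_mid (a point): the middle of the empty place in the tray, at the tray floor's upper face (marked only by a thin brown disc 68 mm across, flat)
- tote: black plastic tote, 200 mm (its x) by 160 mm (its y) by 110 mm high, 5 mm walls, does not shift; origin at the centre of its underside. Its lid is hinged along its +x rim. On the middle of its -x side, towards the robot, a grey latch housing 66 mm wide (y) and 108 mm high reaches 155 mm from the tote's centre, the release button on top
- lid_hinge (a point): the middle of the lid's hinge axis (the axis is the tote's y), 100 mm to +x of the tote's centre, 110 mm high
- lid_edge (a point): the middle of the lid's free edge, 200 mm from the hinge axis, at half its thickness; it moves with the lid
- lid_panel: the flat yellow lid: 200 mm from hinge to free edge, 160 mm wide, 10 mm thick, 0.3 kg; top face 120 mm above the table when shut. Origin on the hinge axis, which lies in its underside; shut, its axes are the tote's and it reaches to -x. A steel tongue 24 mm wide sticks out 12 mm from its free edge
- lid (a joint): lid angle, rad: 0 shut and latched (bears the tin), grows as the free edge swings up and back, away from the button. Unlatched, a spring kicks it to about 0.7, where it rests; above that it falls back unless pushed on (about 1 N at the free edge, lightly damped). Past upright (1.57) it leans back by its own weight on to its stop at 1.9 and stays
- button_top (a point): centre of the top face of the black release button, a rounded block 26 mm (tote's x) by 36 mm (tote's y), 136 mm to -x of the tote's centre, its top 124 mm above the table; the button stands 16 mm proud of its housing
- button (a joint): how far the release button is pressed straight down, 0 to 0.007 m; the latch lets go at about 0.005; takes about 1.5 N to start and 5 N to bottom; springs back
- tin_a: bystander: tall tin 66 mm diameter, 100 mm tall, standing in the tray; origin at the centre of its underside
- tin_b: bystander: tall tin 66 mm diameter, 100 mm tall, standing in the tray; origin at the centre of its underside
- jar: bystander: glass jar 72 mm diameter, 115 mm tall, beside the tote; origin at the centre of its underside
- big_tin: bystander: tin 74 mm diameter, 110 mm tall, beside the tote; origin at the centre of its underside
- fish_tin: bystander: flat tin 84 mm diameter, 36 mm tall, on the table near the latch housing; origin at the centre of its underside
- carton: bystander: upright carton 55 x 150 x 190 mm tall, behind; origin at the centre of its underside
- sauce: bystander: bottle 66 mm diameter, 190 mm tall, behind; origin at the centre of its underside
Not all that is in view belongs to the job. Leave any pink or purple look-alike of the tin alone.

How it is judged:
By the outcome, as a careful person would: the job done as asked, in the order asked, and still so for the second after the job is handed in, with the robot touching nothing.
It also fails if it takes over 61 s, if anything falls off the work surface, if the arm or the gripper's body presses on something with over 40 N, if the wrist force passes 120 N, or if a joint passes its speed limit or range.

## Working session

There is one attempt and no reset: what is moved stays moved. The work goes in short steps, Python scripts to look and compute and a tool call to move; the robot and the scene stay as the last step left them, time stands still between calls to the robot, and variables do not carry over. Pictures are saved under pics/ and viewed, at most 10 in all, crops included, and the job is handed in when it is done.

Besides the shell and the picture viewer there is one more tool, called after "Call:" by a JSON object that holds its "method" and its "body", one argument or row to a line. carry_out: Moves the arm, as the interface text tells. Its arguments: {"type":"object","properties":{"increments":{"type":"array"},"hand":{"type":"number"},"squeeze":{"type":"number"}},"required":["increments"]}

```bash
mkdir -p pics
python3 - <<'E'
from workcell import r
import cv2,numpy as np
s=r.read_state();print(s)
ims=[]
for n in("side","top","wrist"):
    im=r.get_image(n);cv2.imwrite(f"pics/{n}0.png",im[:,:,::-1]);ims.append(im)
    c=r.get_calibration(n);print(n,{k:np.round(v,4).tolist() for k,v in c.items()})
E
```

```text
{'time_s': 0.0, 'q': array([ 1.05257932e+00,  3.13425523e-01,  1.49844563e+00, -9.51556441e-06,
        1.33100022e+00, -2.23423480e-01]), 'joint_vel': array([-6.54538351e-05, -2.44658248e-04, -1.03194988e-03,  4.93037291e-04,
        5.45181271e-04, -6.10468607e-05]), 'tau': array([-3.66645318e-04, -4.02210653e+01, -2.52267677e+01,  6.94406661e-02,
        3.52331065e-02, -1.60185264e-04]), 'position': array([152.43227132, 502.12014754, 238.17037708]), 'eef_rot': array([-2.27384341e-04,  1.46862472e-01,  9.89156714e-01, -5.97577178e-04]), 'force': array([-0.41495123, -0.01743663, -0.56193817]), 'ft_torque': array([ 0.03139   , -0.00153667,  0.01172291]), 'grip_force': 0.0, 'finger_gap': 0.9987239882971164}
side {'fx': 540.5777, 'fy': 540.5777, 'cx': 277.4694, 'cy': 209.7428, 'D': [-0.0634, 0.0, 0.0, 0.0, 0.0], 'T': [[0.9148, -0.2874, 0.2838, 229.802], [-0.4037, -0.6281, 0.6653, -865.2144], [-0.013, -0.7231, -0.6906, 952.1702], [0.0, 0.0, 0.0, 1.0]]}
top {'fx': 394.284, 'fy': 394.284, 'cx': 280.0465, 'cy': 214.992, 'D': [-0.0521, 0.0, 0.0, 0.0, 0.0], 'T': [[0.0064, -0.9947, 0.1025, 488.2253], [-1.0, -0.0057, 0.0064, -45.9241], [-0.0058, -0.1025, -0.9947, 1067.7284], [0.0, 0.0, 0.0, 1.0]]}
wrist {'fx': 296.413, 'fy': 296.413, 'cx': 280.3834, 'cy': 204.9386, 'D': [0.0016, 0.0, 0.0, 0.0, 0.0], 'T_tool_cam': [[-0.0012, -0.9663, -0.2574, 65.0001], [1.0, -0.0012, 0.0, 0.7545], [-0.0003, -0.2574, 0.9663, -146.3197], [0.0, 0.0, 0.0, 1.0]]}
```

View pics/top0.png

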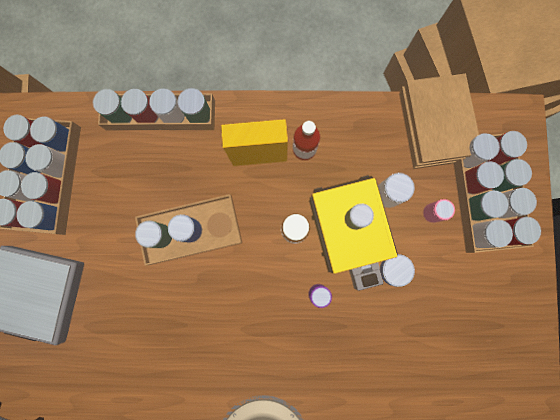

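View pics/side0.png

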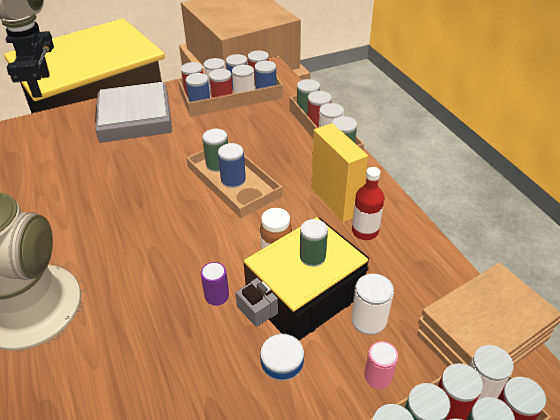

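The top view shows the tote lid (yellow, about 355,225) with the tin on it at (361,215). The latch and button are at (368,278), and the empty tray place is the brown disc at (220,225). Three objects could be the tin:
- the green, silver-topped tin on the lid (361,215)
- a purple one (320,296)
- a pink one (443,210)

The tin on the lid is the one meant, because it stands on the lid and the other two are the look-alikes. The side view agrees: tin at (313,240), purple at (215,283), pink at (381,365).

```bash
cat > h.py <<'E'
import numpy as np, cv2
from workcell import r
def ray(n,px):
    c=r.get_calibration(n);K=np.array([[c['fx'],0,c['cx']],[0,c['fy'],c['cy']],[0,0,1]])
    u=cv2.undistortPoints(np.float64(px).reshape(-1,1,2),K,np.array(c['D']))[:,0]
    T=np.array(c['T']);d=np.c_[u,np.ones(len(u))]@T[:3,:3].T
    return T[:3,3],d
def onz(n,px,z):
    o,d=ray(n,px);return o+d*((z-o[2])/d[:,2])[:,None]
def blob(m,near):
    k,l,s,c=cv2.connectedComponentsWithStats(m.astype(np.uint8))
    i=l[near[1],near[0]];
    if i==0:
        d=[np.hypot(*(c[j]-near)) if s[j,4]>20 else 1e9 for j in range(1,k)];i=1+int(np.argmin(d))
    return (l==i).astype(np.uint8)
def hull(b):
    c=max(cv2.findContours(b,cv2.RETR_EXTERNAL,cv2.CHAIN_APPROX_NONE)[0],key=len);return cv2.convexHull(c)
E
python3 - <<'E'
from h import *
bgr=cv2.imread('pics/top0.png');hsv=cv2.cvtColor(bgr,cv2.COLOR_BGR2HSV);H,S,V=[hsv[...,i].astype(int) for i in range(3)]
y=blob((abs(H-28)<6)&(S>180)&(V>150),(340,200));h=hull(y)
P=onz('top',h[:,0].astype(float),120.)[:,:2].astype(np.float32)
print('lid',cv2.minAreaRect(P),cv2.boxPoints(cv2.minAreaRect(P)))
def circ(near,z,S0=70,v=130):
    b=blob((S<S0)&(V>v),near);h=hull(b)
    p=onz('top',h[:,0].astype(float),z)[:,:2].astype(np.float32)
    print(near,b.sum(),cv2.minEnclosingCircle(p),p.mean(0), cv2.minAreaRect(p)[1])
circ((361,215),204.);circ((148,234),104.);circ((181,228),104.);circ((296,228),115.);circ((399,187),110.);circ((399,270),36.)
print('disc colours',bgr[225,220],bgr[225,232],bgr[212,205])
print('purple/pink');print(onz('top',[[320,296],[443,210]],84.))
print('button approx',onz('top',[[370,281]],124.))
im=np.hstack([cv2.resize(bgr[160:310,290:430],None,fx=2.8,fy=2.8,interpolation=2),cv2.resize(bgr[185:275,125:250],(380,420),interpolation=2)])
cv2.imwrite('pics/c1.png',im)
E
```

```text
lid ((563.9493408203125, -218.80160522460938), (198.75823974609375, 158.2203826904297), 14.869711875915527) [[ 447.59686 -167.84352]
 [ 488.19965 -320.7654 ]
 [ 680.3018  -269.7597 ]
 [ 639.69904 -116.8378 ]]
(361, 215) 437 ((577.9598388671875, -219.30479431152344), 26.273967742919922) [ 576.67065 -220.41096] (51.1475944519043, 50.62934112548828)
(148, 234) 557 ((539.951904296875, 285.1490478515625), 33.65137481689453) [536.3683 289.4213] (64.52271270751953, 62.51119613647461)
(181, 228) 563 ((555.0392456054688, 204.13235473632812), 34.227935791015625) [556.71204 204.44452] (63.779701232910156, 64.0020751953125)
(296, 228) 546 ((557.9884643554688, -77.06330871582031), 32.1031494140625) [559.3425  -77.45413] (63.10149383544922, 60.59536361694336)
(399, 187) 845 ((648.5186767578125, -327.30181884765625), 48.52584457397461) [ 656.9813 -335.3112] (74.21879577636719, 90.40275573730469)
(399, 270) 796 ((451.6366882324219, -348.6280822753906), 42.480709075927734) [ 449.793   -348.55655] (78.19898223876953, 82.66500091552734)
disc colours [ 87 128 174] [ 97 144 186] [100 149 191]
purple/pink
[[ 389.69465661 -139.20789829   84.        ]
 [ 604.63982871 -451.51689871   84.        ]]
button approx [[ 429.27798828 -254.23152253  124.        ]]
```

View pics/c1.png

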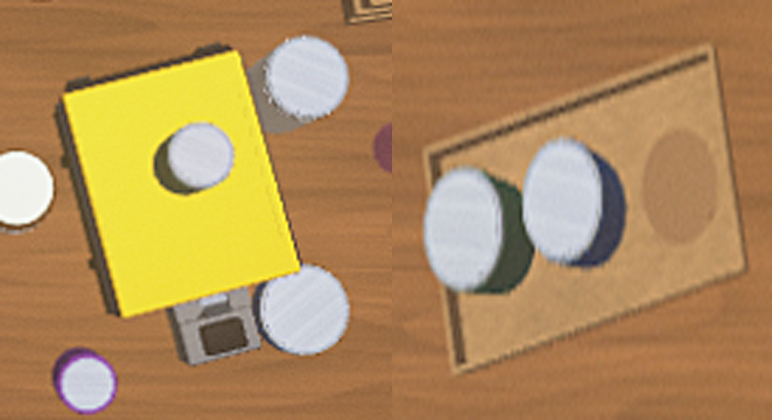

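The crop confirms the green, silver-topped tin stands on the lid, at about (361,215) in the full image. It also shows the button at (370,281) and the empty disc at about (219.7,224.8).

```bash
cat >> h.py <<'E'
from scipy.spatial.transform import Rotation as R
def rel(pos,Rt,cmd_pos=None,cmd_R=None):
    s=r.read_state();q=s['eef_rot']
    p0=s['position'] if cmd_pos is None else np.array(cmd_pos)
    R0=R.from_quat(np.r_[q[1:],q[0]]) if cmd_R is None else cmd_R
    d=R0.inv().apply(np.array(pos)-p0)/1000; w=(R0.inv()*Rt).as_rotvec(degrees=True)/8
    print('xyz',np.round(d,4),'rot',np.round(w,3))
def tool(closing_deg,tilt_deg=0,tilt_dir_deg=0):
    "tool down, y axis along closing_deg; then lean so tool z gains a component toward tilt_dir"
    a=np.radians(closing_deg);y=np.array([np.cos(a),np.sin(a),0]);z=np.array([0,0,-1.]);x=np.cross(y,z)
    t=np.radians(tilt_dir_deg);ax=np.cross(z,[np.cos(t),np.sin(t),0])
    return R.from_rotvec(ax*np.radians(tilt_deg))*R.from_matrix(np.c_[x,y,z])
E
python3 - <<'E'
from h import *
img=cv2.imread('pics/top0.png')[195:255,195:245].astype(float)
d=onz('top',[[219.7,224.8]],4.);print('disc',d)
hsv=cv2.cvtColor(img.astype(np.uint8),cv2.COLOR_BGR2HSV)
m=(img.sum(2)<415)&(img[...,2]>150);b=blob(m,(25,30));h=hull(b)[:,0].astype(float)+[195,195]
p=onz('top',h,4.)[:,:2].astype(np.float32);print(b.sum(),cv2.minEnclosingCircle(p),cv2.minAreaRect(p)[:2])
# side view of same: tin top, disc for check
c=r.get_calibration('side');T=np.linalg.inv(np.array(c['T']));K=np.array([[c['fx'],0,c['cx']],[0,c['fy'],c['cy']],[0,0,1]])
for P in([578,-219.3,204],[578,-219.3,120],[570,123.5,4],[432.5,-253.7,124],[660.6,-193.2,115]):
    print(P,cv2.projectPoints(np.float64([P]),cv2.Rodrigues(T[:3,:3])[0],T[:3,3],K,np.array(c['D']))[0].ravel().round(1))
A=tool(11)
rel([578,-219.5,260],A)
rel([578,-219.5,163],A,[578,-219.5,260],A)
E
```

```text
disc [[570.1421468  124.35951948   4.        ]]
485 ((568.8528442382812, 124.2052230834961), 35.63560485839844) ((569.7537841796875, 126.30209350585938), (65.33062744140625, 65.31886291503906))
[578, -219.3, 204] [312.4 228. ]
[578, -219.3, 120] [311.  256.8]
[570, 123.5, 4] [248.5 197.1]
[432.5, -253.7, 124] [251.1 291.3]
[660.6, -193.2, 115] [340.4 237.8]
xyz [-0.6169 -0.5669 -0.0213] rot [-7.000e-03  2.000e-03  7.763e+00]
xyz [0.    0.    0.097] rot [0. 0. 0.]
```

Call:
{"method": "carry_out", "body": {
  "increments": [
    {"xyz": [-0.04, -0.035, -0.002], "rot": [0, 0, 0.5]},
    {"xyz": [-0.08, -0.075, -0.005], "rot": [0, 0, 1.2]},
    {"xyz": [-0.12, -0.11, -0.007], "rot": [0, 0, 2]},
    {"xyz": [-0.16, -0.15, -0.01], "rot": [0, 0, 2.8]},
    {"xyz": [-0.2, -0.19, -0.012], "rot": [0, 0, 3.6]},
    {"xyz": [-0.24, -0.225, -0.014], "rot": [0, 0, 4.4]},
    {"xyz": [-0.28, -0.26, -0.016], "rot": [0, 0, 5.2]},
    {"xyz": [-0.32, -0.295, -0.018], "rot": [0, 0, 6]}
  ],
  "hand": 0.088
}}

```text
time_s: 1.15
position: [373.6, 125.5, 256.8]
eef_rot: [0.0, 0.538, 0.843, 0.0]
force: [-0.1, -0.0, 0.5]
finger_gap: 0.999
grip_force: 0.0
```

Run:
```python
from h import *
s=r.read_state();print(s['time_s'],s['position'],s['eef_rot'],s['q'])
rel([578,-219.5,260],tool(11))
```

```text
1.15 [373.59115664 125.45350288 256.82371283] [7.73196273e-05 5.38128612e-01 8.42862729e-01 1.06426844e-04] [ 2.43444450e-02  1.71249429e-03  1.81740920e+00  9.30614765e-05
  1.32222381e+00 -4.10044244e-01]
xyz [-0.3989  0.0403 -0.0032] rot [ 0.002 -0.     1.736]
```

Call:
{"method": "carry_out", "body": {
  "increments": [
    {"xyz": [-0.055, 0.005, 0], "rot": [0, 0, 0.3]},
    {"xyz": [-0.11, 0.011, 0], "rot": [0, 0, 0.6]},
    {"xyz": [-0.165, 0.017, 0], "rot": [0, 0, 0.9]},
    {"xyz": [-0.22, 0.022, -0.002], "rot": [0, 0, 1.2]},
    {"xyz": [-0.275, 0.028, -0.002], "rot": [0, 0, 1.5]},
    {"xyz": [-0.33, 0.033, -0.003], "rot": [0, 0, 1.73]},
    {"xyz": [-0.38, 0.038, -0.003], "rot": [0, 0, 1.73]},
    {"xyz": [-0.399, 0.04, -0.003], "rot": [0, 0, 1.73]}
  ]
}}

```text
time_s: 2.15
position: [579.1, -219.5, 258.5]
eef_rot: [-0.001, 0.635, 0.773, -0.0]
force: [-0.5, 0.6, 0.1]
finger_gap: 1.002
grip_force: 0.0
```

Run:
```python
from h import *
s=r.read_state();print(s['time_s'],s['position'],s['eef_rot'],s['joint_vel'].round(2))
im=r.get_image('wrist');cv2.imwrite('pics/w1.png',im[:,:,::-1])
s=r.read_state();print(s['position'])
rel([578,-219.5,260],tool(11))
```

```text
2.15 [ 579.05646633 -219.49791916  258.537496  ] [-6.27669424e-04  6.35003903e-01  7.72508657e-01 -1.56048122e-04] [-0.09  0.25 -0.4   0.01  0.15 -0.11]
[ 579.3527735  -220.32294192  258.30627197]
xyz [ 0.0011 -0.0012 -0.0017] rot [-0.007 -0.003  0.017]
```

View pics/w1.png

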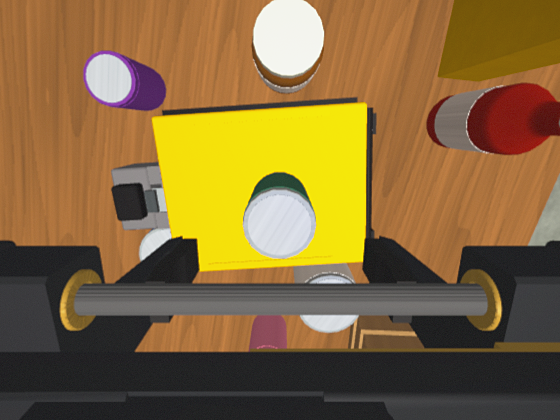

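The wrist view shows the tin top at about (280,222), centred between the fingers with nothing in their way. The button is at (130,203).

Run:
```python
from h import *
bgr=cv2.imread('pics/w1.png');S=cv2.cvtColor(bgr,cv2.COLOR_BGR2HSV)
b=blob((S[...,1]<60)&(S[...,2]>150),(280,222));hl=hull(b)[:,0].astype(float)
c=r.get_calibration('wrist');K=np.array([[c['fx'],0,c['cx']],[0,c['fy'],c['cy']],[0,0,1]])
A=np.array(c['T_tool_cam']);q=[-6.27669424e-04,6.35003903e-01,7.72508657e-01,-1.56048122e-04]
Rt=R.from_quat(np.r_[q[1:],q[0]]).as_matrix();p=np.array([579.06,-219.5,258.54])
o=p+Rt@A[:3,3]
def f(px,z):
    u=cv2.undistortPoints(np.float64(px).reshape(-1,1,2),K,np.array(c['D']))[:,0];d=np.c_[u,np.ones(len(u))]@(Rt@A[:3,:3]).T
    return o+d*((z-o[2])/d[:,2])[:,None]
print('tin',cv2.minEnclosingCircle(f(hl,204.)[:,:2].astype(np.float32)),'button',f([[130,203]],124.))
```

```text
tin ((579.4485473632812, -221.21168518066406), 26.176761627197266) button [[ 436.75316921 -254.10354865  124.        ]]
```

Call:
{"method": "carry_out", "body": {
  "increments": [
    {"xyz": [0.001, -0.001, 0.02], "rot": [0, 0, 0]},
    {"xyz": [0.001, -0.001, 0.045], "rot": [0, 0, 0]},
    {"xyz": [0.001, -0.001, 0.07], "rot": [0, 0, 0]},
    {"xyz": [0.001, -0.001, 0.088], "rot": [0, 0, 0]},
    {"xyz": [0.001, -0.001, 0.095], "rot": [0, 0, 0]},
    {"xyz": [0.001, -0.001, 0.096], "rot": [0, 0, 0]}
  ]
}}

```text
time_s: 2.95
position: [577.3, -216.2, 163.8]
eef_rot: [-0.0, 0.634, 0.773, -0.0]
force: [-0.5, -0.1, 0.7]
finger_gap: 0.999
grip_force: 0.0
```

Call:
{"method": "carry_out", "body": {
  "increments": [
    {"xyz": [0, 0, 0], "rot": [0, 0, 0]},
    {"xyz": [0, 0, 0], "rot": [0, 0, 0]},
    {"xyz": [0, 0, 0], "rot": [0, 0, 0]},
    {"xyz": [0, 0, 0], "rot": [0, 0, 0]},
    {"xyz": [0, 0, 0], "rot": [0, 0, 0]},
    {"xyz": [0, 0, 0], "rot": [0, 0, 0]}
  ],
  "hand": 0.045,
  "squeeze": 15
}}

```text
time_s: 3.7
position: [577.4, -216.5, 163.9]
eef_rot: [0.0, 0.634, 0.773, 0.0]
force: [-1.1, -1.4, 2.6]
finger_gap: 0.593
grip_force: 15.0
```

Call:
{"method": "carry_out", "body": {
  "increments": [
    {"xyz": [0, 0, -0.008], "rot": [0, 0, 0]},
    {"xyz": [0, 0, -0.025], "rot": [0, 0, 0]},
    {"xyz": [0, 0, -0.05], "rot": [0, 0, 0]},
    {"xyz": [0.01, 0, -0.065], "rot": [0, 0, 0]},
    {"xyz": [0.035, 0, -0.07], "rot": [0, 0, 0]},
    {"xyz": [0.075, 0.01, -0.07], "rot": [0, 0, 0]},
    {"xyz": [0.12, 0.02, -0.07], "rot": [0, 0, 0]},
    {"xyz": [0.17, 0.03, -0.07], "rot": [0, 0, 0]}
  ]
}}

```text
time_s: 4.7
position: [572.6, -41.0, 233.3]
eef_rot: [-0.001, 0.634, 0.773, -0.0]
force: [1.0, -0.1, -1.9]
finger_gap: 0.595
grip_force: 15.0
```

Run:
```python
from h import *
s=r.read_state();print(s['time_s'],s['position'],s['eef_rot'],s['finger_gap'],s['grip_force'])
rel([569.3,128,235],tool(11))
```

```text
4.7 [572.5900239  -40.95997614 233.28346445] [-6.13957719e-04  6.34143326e-01  7.73215268e-01 -1.16299911e-04] 0.5954712942197861 14.9976402008906
xyz [ 0.1663  0.0298 -0.0016] rot [-0.007 -0.006  0.036]
```

Call:
{"method": "carry_out", "body": {
  "increments": [
    {"xyz": [0.045, 0.008, 0], "rot": [0, 0, 0]},
    {"xyz": [0.085, 0.015, 0], "rot": [0, 0, 0]},
    {"xyz": [0.12, 0.021, 0], "rot": [0, 0, 0]},
    {"xyz": [0.145, 0.026, 0], "rot": [0, 0, 0]},
    {"xyz": [0.16, 0.029, 0], "rot": [0, 0, 0]},
    {"xyz": [0.166, 0.03, 0], "rot": [0, 0, 0]},
    {"xyz": [0.166, 0.03, 0], "rot": [0, 0, 0]},
    {"xyz": [0.166, 0.03, 0], "rot": [0, 0, 0]}
  ]
}}

```text
time_s: 5.7
position: [570.6, 124.1, 233.7]
eef_rot: [0.0, 0.635, 0.773, -0.0]
force: [-0.6, -0.6, -2.1]
finger_gap: 0.596
grip_force: 15.0
```

Run:
```python
from h import *
s=r.read_state();print(s['time_s'],s['position'])
im=r.get_image('wrist');cv2.imwrite('pics/w2.png',im[:,:,::-1])
rel([569.3,128,48],tool(11))
```

```text
5.7 [570.62494639 124.14026971 233.6653865 ]
xyz [ 0.0041 -0.0005  0.1857] rot [-0.001  0.001  0.027]
```

View pics/w2.png

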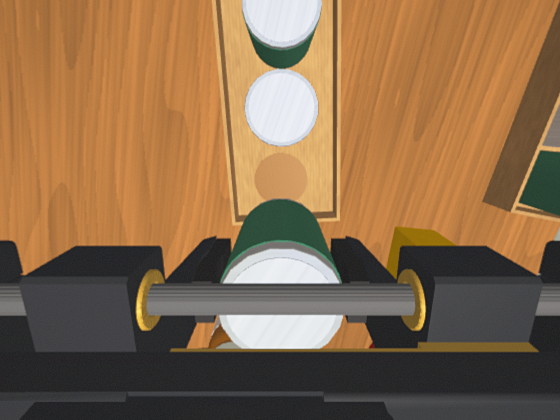

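The held tin's top is at about (280,305), the empty disc at (281,178), and the nearest tall tin at (281,107). I'll check the disc and the held tin's offset numerically.

```bash
cat >> h.py <<'E'
def wr(px,z,p,q):
    c=r.get_calibration('wrist');K=np.array([[c['fx'],0,c['cx']],[0,c['fy'],c['cy']],[0,0,1]]);A=np.array(c['T_tool_cam'])
    Rt=R.from_quat(np.r_[q[1:],q[0]]).as_matrix();o=np.array(p)+Rt@A[:3,3]
    u=cv2.undistortPoints(np.float64(px).reshape(-1,1,2),K,np.array(c['D']))[:,0];d=np.c_[u,np.ones(len(u))]@(Rt@A[:3,:3]).T
    return o+d*((z-o[2])/d[:,2])[:,None]
E
python3 - <<'E'
from h import *
s=r.read_state();p=s['position'];q=s['eef_rot']
print(p);print('disc',wr([[281,178],[254,178],[308,178],[281,152],[281,203]],4.,p,q))
print('tin top: centre, left, right, back',wr([[280,305],[219,305],[341,305],[280,257]],p[2]-43+84,p,q))
print('tallb',wr([[281,107]],104.,p,q))
E
```

```text
[570.64423385 124.11027731 233.68243108]
disc [[572.07901748 126.18977277   4.        ]
 [538.12645654 119.4981174    4.        ]
 [606.02952619 132.88007149   4.        ]
 [565.69894771 158.48241166   4.        ]
 [578.49486448  93.71595026   4.        ]]
tin top: centre, left, right, back [[572.29673016 120.68177071 274.68243108]
 [548.1223405  115.91654549 274.68243108]
 [596.46604428 125.45239153 274.68243108]
 [568.23535795 141.33264383 274.68243108]]
tallb [[556.28249457 205.28581072 104.        ]]
```

Call:
{"method": "carry_out", "body": {
  "increments": [
    {"xyz": [0.005, 0, 0.02], "rot": [0, 0, 0]},
    {"xyz": [0.005, 0, 0.05], "rot": [0, 0, 0]},
    {"xyz": [0.005, 0, 0.08], "rot": [0, 0, 0]},
    {"xyz": [0.005, 0, 0.105], "rot": [0, 0, 0]},
    {"xyz": [0.005, 0, 0.125], "rot": [0, 0, 0]},
    {"xyz": [0.005, 0, 0.135], "rot": [0, 0, 0]},
    {"xyz": [0.005, 0, 0.14], "rot": [0, 0, 0]},
    {"xyz": [0.005, 0, 0.14], "rot": [0, 0, 0]}
  ]
}}

```text
time_s: 6.75
position: [569.8, 129.6, 94.0]
eef_rot: [0.0, 0.634, 0.773, 0.0]
force: [0.3, -0.2, -1.3]
finger_gap: 0.594
grip_force: 15.0
```

Run:
```python
from h import *
s=r.read_state();print(s['time_s'],s['position'],s['force'],s['eef_rot'])
rel([570.3,129.4,48],tool(11))
```

```text
6.75 [569.79891878 129.60738185  94.03563425] [ 0.28918853 -0.16431567 -1.27779229] [1.80005357e-04 6.34332592e-01 7.73060222e-01 1.54666859e-04]
xyz [-0.0003  0.0004  0.046 ] rot [0.003 0.001 0.032]
```

Call:
{"method": "carry_out", "body": {
  "increments": [
    {"xyz": [0, 0, 0.015], "rot": [0, 0, 0]},
    {"xyz": [0, 0, 0.028], "rot": [0, 0, 0]},
    {"xyz": [0, 0, 0.036], "rot": [0, 0, 0]},
    {"xyz": [0, 0, 0.04], "rot": [0, 0, 0]},
    {"xyz": [0, 0, 0.042], "rot": [0, 0, 0]},
    {"xyz": [0, 0, 0.044], "rot": [0, 0, 0]},
    {"xyz": [0, 0, 0.0455], "rot": [0, 0, 0]},
    {"xyz": [0, 0, 0.0455], "rot": [0, 0, 0]}
  ]
}}

```text
time_s: 7.75
position: [569.6, 129.7, 48.2]
eef_rot: [0.0, 0.634, 0.773, 0.0]
force: [0.6, 0.4, -1.4]
finger_gap: 0.601
grip_force: 15.0
```

Call:
{"method": "carry_out", "body": {
  "increments": [
    {"xyz": [0, 0, 0.0005], "rot": [0, 0, 0]},
    {"xyz": [0, 0, 0.001], "rot": [0, 0, 0]},
    {"xyz": [0, 0, 0.001], "rot": [0, 0, 0]}
  ]
}}

```text
time_s: 8.12
position: [569.7, 129.7, 47.6]
eef_rot: [0.0, 0.634, 0.773, 0.0]
force: [-2.5, 0.6, 3.5]
finger_gap: 0.594
grip_force: 15.0
```

Contact is made (the force rose to +3.5 N), so I'll release and lift.

Call:
{"method": "carry_out", "body": {
  "increments": [
    {"xyz": [0, 0, 0], "rot": [0, 0, 0]},
    {"xyz": [0, 0, 0], "rot": [0, 0, 0]},
    {"xyz": [0, 0, 0], "rot": [0, 0, 0]},
    {"xyz": [0, 0, -0.005], "rot": [0, 0, 0]},
    {"xyz": [0, 0, -0.03], "rot": [0, 0, 0]},
    {"xyz": [0, 0, -0.07], "rot": [0, 0, 0]},
    {"xyz": [0, 0, -0.12], "rot": [0, 0, 0]},
    {"xyz": [0, 0, -0.18], "rot": [0, 0, 0]}
  ],
  "hand": 0.075
}}

```text
time_s: 9.12
position: [569.1, 129.7, 228.7]
eef_rot: [-0.0, 0.634, 0.773, -0.0]
force: [0.8, 0.3, -0.4]
finger_gap: 0.853
grip_force: 0.0
```

Run:
```python
from h import *
s=r.read_state();print(s['time_s'],s['position'],s['finger_gap'])
im=r.get_image('side');cv2.imwrite('pics/s2.png',im[100:300,170:400,::-1].repeat(3,0).repeat(3,1))
th=14.87;Rb=tool(th+90-180,20,th)
print(Rb.as_matrix().round(2))
c,sn=np.cos(np.radians(th)),np.sin(np.radians(th))
C=np.array([564,-218.8]);b=C-138*np.array([c,sn]);print('btn',b)
for y in(th+90,th-90): rel([*b,230],tool(y,20,th))
```

```text
9.125 [569.09348972 129.69347267 228.72906426] 0.85339287259998
[[ 0.91  0.26  0.33]
 [ 0.24 -0.97  0.09]
 [ 0.34  0.   -0.94]]
btn [ 430.62153979 -254.21449351]
xyz [-0.3491 -0.2135  0.0058] rot [ -1.984  -1.832 -11.573]
xyz [-0.3491 -0.2135  0.0058] rot [-1.801  1.951 10.694]
```

View pics/s2.png

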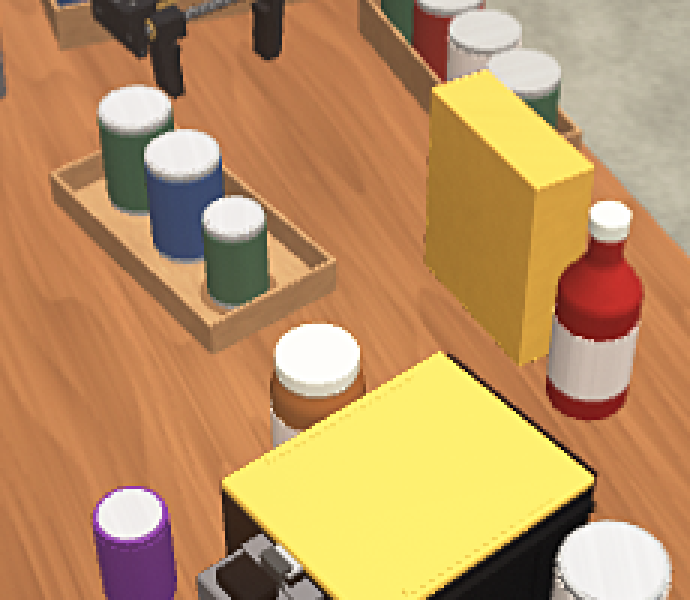

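The side view shows the small tin upright on the disc, with its neighbours undisturbed. The button comes next, with the fingers shut and the tool leaning back.

Call:
{"method": "carry_out", "body": {
  "increments": [
    {"xyz": [-0.035, -0.021, 0], "rot": [0, 0, 1]},
    {"xyz": [-0.07, -0.042, 0], "rot": [0, 0, 2]},
    {"xyz": [-0.105, -0.064, 0], "rot": [0, 0, 3.2]},
    {"xyz": [-0.14, -0.085, 0], "rot": [0, 0, 4.4]},
    {"xyz": [-0.175, -0.107, 0], "rot": [0, 0, 5.6]},
    {"xyz": [-0.21, -0.13, 0], "rot": [0, 0, 6.8]},
    {"xyz": [-0.25, -0.15, 0], "rot": [0, 0, 8]},
    {"xyz": [-0.28, -0.17, 0], "rot": [0, 0, 9]}
  ],
  "hand": 0
}}

```text
time_s: 10.18
position: [457.0, -179.6, 227.4]
eef_rot: [0.0, 0.968, 0.25, 0.0]
force: [0.8, -0.3, -0.5]
finger_gap: 0.003
grip_force: 0.0
```

Run:
```python
from h import *
s=r.read_state();print(s['time_s'],s['position'],s['finger_gap'],s['q'].round(2))
th=14.87;rel([437.4,-252.4,165],tool(th-90,20,th))
```

```text
10.175 [ 457.02194612 -179.62175025  227.43817606] 0.003449798768805686 [-0.61  0.25  1.62 -0.    1.28  0.45]
xyz [-0.0524  0.0541  0.0625] rot [-0.303  2.485  1.743]
```

Call:
{"method": "carry_out", "body": {
  "increments": [
    {"xyz": [-0.015, 0.015, 0.005], "rot": [-0.08, 0.62, 0.44]},
    {"xyz": [-0.03, 0.03, 0.015], "rot": [-0.15, 1.24, 0.87]},
    {"xyz": [-0.043, 0.044, 0.03], "rot": [-0.22, 1.86, 1.3]},
    {"xyz": [-0.05, 0.052, 0.045], "rot": [-0.3, 2.48, 1.74]},
    {"xyz": [-0.0524, 0.0541, 0.058], "rot": [-0.3, 2.48, 1.74]},
    {"xyz": [-0.0524, 0.0541, 0.0625], "rot": [-0.3, 2.48, 1.74]},
    {"xyz": [-0.0524, 0.0541, 0.0625], "rot": [-0.3, 2.48, 1.74]}
  ]
}}

```text
time_s: 11.05
position: [438.8, -250.5, 164.9]
eef_rot: [-0.023, 0.976, 0.131, 0.171]
force: [-0.5, -0.8, 0.2]
finger_gap: 0.002
grip_force: 0.0
```

Run:
```python
from h import *
s=r.read_state();print(s['time_s'],s['position'],s['force'],s['q'].round(2))
im=r.get_image('side');cv2.imwrite('pics/s3.png',im[150:350,170:400,::-1].repeat(3,0).repeat(3,1))
th=14.87;A=tool(th-90,20,th);rel([437.4,-252.4,165],A);print('down unit in tool',A.inv().apply([0,0,-1]).round(3))
```

```text
11.05 [ 438.83630197 -250.45758973  164.88377069] [-0.517199   -0.84931094  0.1655609 ] [-0.91  0.25  1.84  0.39  0.96  0.18]
xyz [-0.0019  0.0014 -0.0005] rot [-0.02   0.01   0.052]
down unit in tool [-0.342 -0.     0.94 ]
```

View pics/s3.png

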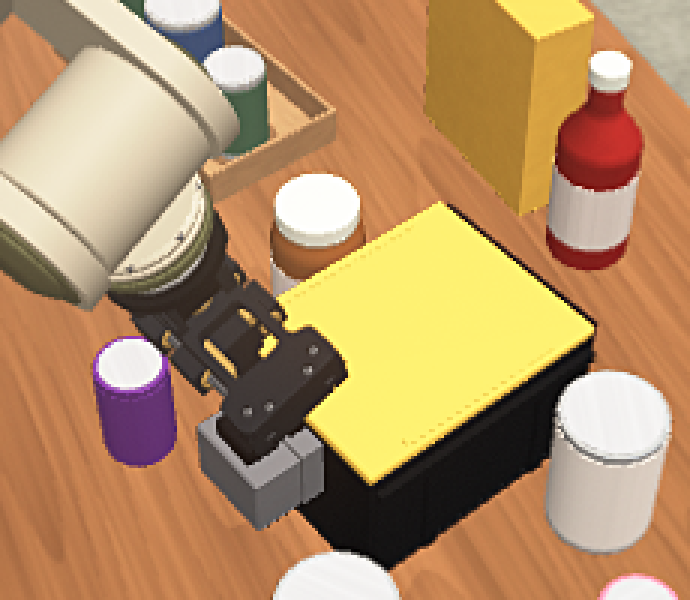

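The hand is just above the button, which it now hides at about (255,430) in this crop. The lid is clear.

Call:
{"method": "carry_out", "body": {
  "increments": [
    {"xyz": [-0.007, 0.001, 0.014], "rot": [0, 0, 0]},
    {"xyz": [-0.011, 0.001, 0.025], "rot": [0, 0, 0]},
    {"xyz": [-0.0135, 0.001, 0.032], "rot": [0, 0, 0]},
    {"xyz": [-0.0135, 0.001, 0.032], "rot": [0, 0, 0]}
  ]
}}

```text
time_s: 11.6
position: [436.7, -252.1, 129.4]
eef_rot: [-0.024, 0.976, 0.13, 0.171]
force: [0.5, -0.0, -0.8]
finger_gap: 0.01
grip_force: 0.0
```

Call:
{"method": "carry_out", "body": {
  "increments": [
    {"xyz": [-0.001, 0, 0.003], "rot": [0, 0, 0]},
    {"xyz": [-0.002, 0, 0.0055], "rot": [0, 0, 0]},
    {"xyz": [-0.002, 0, 0.0055], "rot": [0, 0, 0]}
  ]
}}

```text
time_s: 11.98
position: [437.1, -252.6, 124.6]
eef_rot: [-0.023, 0.976, 0.13, 0.172]
force: [-0.1, -0.1, 3.1]
finger_gap: 0.005
grip_force: 1.3
```

Call:
{"method": "carry_out", "body": {
  "increments": [
    {"xyz": [-0.0007, 0, 0.002], "rot": [0, 0, 0]},
    {"xyz": [-0.0014, 0, 0.004], "rot": [0, 0, 0]},
    {"xyz": [-0.0014, 0, 0.004], "rot": [0, 0, 0]},
    {"xyz": [-0.0014, 0, 0.004], "rot": [0, 0, 0]}
  ]
}}

```text
time_s: 12.48
position: [437.1, -252.6, 120.3]
eef_rot: [-0.023, 0.976, 0.13, 0.172]
force: [0.2, -0.2, 5.4]
finger_gap: 0.006
grip_force: 2.5
```

Run:
```python
from h import *
s=r.read_state();print(s['time_s'],s['position'],s['force'])
im=r.get_image('side');cv2.imwrite('pics/s4.png',im[100:300,170:400,::-1].repeat(3,0).repeat(3,1))
```

```text
12.475 [ 437.14835112 -252.55160934  120.34994172] [ 0.23802871 -0.1695948   5.38490614]
```

View pics/s4.png

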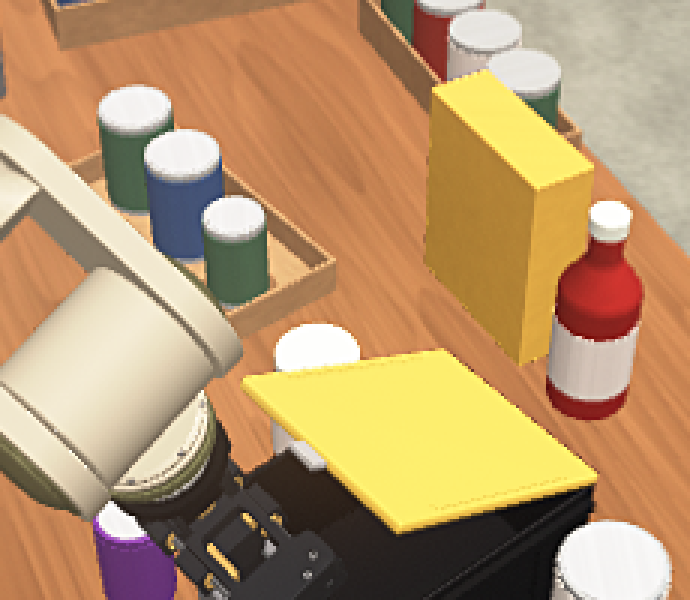

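The lid has popped up to a partly open angle. Its free-edge corners are at full-image pixels of about (252,227) and (304,276), and nothing else moved. I'll work out the angle and the approach pose.

```bash
cat >> h.py <<'E'
th=14.87;ex=np.array([np.cos(np.radians(th)),np.sin(np.radians(th)),0]);ey=np.array([-ex[1],ex[0],0]);C=np.array([564,-218.8,0])
def W(x,z,y=0): return C+x*ex+y*ey+np.array([0,0,z])
def cage(theta,tilt,depth,uo):
    "TCP in world: lid edge mid sits `depth` behind tip, and TCP is uo ahead of edge along closing axis"
    t=np.radians(tilt);tz=np.array([np.sin(t),-np.cos(t)]);u=np.array([np.cos(t),np.sin(t)])
    E=np.array([100-200*np.cos(theta)-5*np.sin(theta)*-1*-1*-1*0,110+200*np.sin(theta)])+5*np.array([np.sin(theta),np.cos(theta)])
    P=E+depth*tz+uo*u; return W(P[0],P[1])
E
python3 - <<'E'
from h import *
for px,y in(((251.7,226.7),80),((304,276),-80)):
    o,d=ray('side',[px]);d=d[0];k=(y-(o-C)@ey)/(d@ey);p=o+k*d-C;print((p@ex).round(1),p[2].round(1),'theta',np.arctan2(p[2]-110,100-p@ex))
A=tool(th,20,th)
s=r.read_state();print(s['position'])
P=cage(0.65,20,22,6);print(P);P1=P-A.apply([0,0,100]);print('above',P1);rel(P1,A)
print([cage(t,20,18,6).round(0).tolist() for t in(.65,1.2,1.57,1.9)])
E
```

```text
-70.7 195.8 theta 0.46581101538686115
-73.0 196.9 theta 0.4656924641246332
[ 437.13853821 -252.53568591  120.31750429]
[ 522.41276157 -229.84219514  216.39658334]
above [ 489.35615282 -238.61934743  310.36584542]
xyz [ 0.1157  0.0003 -0.1602] rot [-1.400e-02 -7.000e-03 -1.121e+01]
[[521.0, -230.0, 220.0], [607.0, -208.0, 283.0], [677.0, -189.0, 295.0], [739.0, -172.0, 283.0]]
```

Call:
{"method": "carry_out", "body": {
  "increments": [
    {"xyz": [0, 0, -0.02], "rot": [0, 0, 0]},
    {"xyz": [0, 0, -0.06], "rot": [0, 0, 0]},
    {"xyz": [0, 0, -0.11], "rot": [0, 0, 0]},
    {"xyz": [0, 0, -0.16], "rot": [0, 0, 0]},
    {"xyz": [0, 0, -0.2], "rot": [0, 0, 0]},
    {"xyz": [0, 0, -0.22], "rot": [0, 0, 0]}
  ]
}}

```text
time_s: 13.28
position: [364.1, -272.5, 328.4]
eef_rot: [-0.022, 0.976, 0.13, 0.172]
force: [-0.1, -0.0, -0.1]
finger_gap: 0.006
grip_force: 0.0
```

Run:
```python
from h import *
A=tool(th,20,th)
s=r.read_state();print(s['position'],s['q'].round(2))
P1=cage(0.65,20,22,6)-A.apply([0,0,100]);print('above',P1);rel(P1,A)
```

```text
[ 364.07995667 -272.5020413   328.36390409] [-1.1  -0.    1.67  0.34  1.4   0.16]
above [ 489.35615282 -238.61934743  310.36584542]
xyz [1.159e-01 1.000e-04 6.120e-02] rot [-9.000e-03  2.000e-03 -1.121e+01]
```

```bash
cat >> h.py <<'E'
def lidangle(save=None):
    im=r.get_image('side')[:,:,::-1].copy()
    if save: cv2.imwrite(save,im)
    hsv=cv2.cvtColor(im,cv2.COLOR_BGR2HSV);H,S,V=[hsv[...,i].astype(int) for i in range(3)]
    m=((abs(H-28)<7)&(S>120)&(V>120)).astype(np.uint8)
    k,l,st,c=cv2.connectedComponentsWithStats(m)
    for i in range(1,k):
        if st[i,4]>600 and st[i,1]>100:
            h=hull((l==i).astype(np.uint8));a=cv2.approxPolyDP(h,5,True)[:,0].astype(float)
            for px in a:
                out=[]
                for y in(80,-80):
                    o,d=ray('side',[px]);d=d[0];q=(y-(o-C)@ey)/(d@ey);p=o+q*d-C
                    out.append(((p@ex).round(0),p[2].round(0),np.hypot(p[2]-110,100-p@ex).round(0),np.arctan2(p[2]-110,100-p@ex).round(2)))
                print(px,*[tuple(map(float,v)) for v in out])
E
python3 -c "
from h import *
lidangle('pics/s5.png')"
```

```text
[314. 129.] (85.0, 358.0, 248.0, 1.51) (-63.0, 512.0, 434.0, 1.18)
[332. 124.] (132.0, 349.0, 241.0, 1.7) (-28.0, 505.0, 415.0, 1.26)
[367. 156.] (248.0, 213.0, 180.0, 2.53) (57.0, 404.0, 297.0, 1.43)
[349. 163.] (192.0, 222.0, 144.0, 2.26) (16.0, 410.0, 312.0, 1.3)
[259. 209.] (-51.0, 232.0, 194.0, 0.68) (-164.0, 418.0, 406.0, 0.86)
[318. 216.] (108.0, 114.0, 9.0, 2.63) (-46.0, 331.0, 265.0, 0.99)
[369. 258.] (311.0, -174.0, 354.0, -2.21) (104.0, 117.0, 8.0, 2.12)
[313. 257.] (99.0, -16.0, 126.0, -1.56) (-53.0, 234.0, 197.0, 0.68)
```

Call:
{"method": "carry_out", "body": {
  "increments": [
    {"xyz": [0.012, 0, 0], "rot": [0, 0, -1.25]},
    {"xyz": [0.024, 0, 0], "rot": [0, 0, -2.5]},
    {"xyz": [0.036, 0, 0], "rot": [0, 0, -3.75]},
    {"xyz": [0.048, 0, 0], "rot": [0, 0, -5]},
    {"xyz": [0.06, 0, 0], "rot": [0, 0, -6.25]},
    {"xyz": [0.07, 0, 0], "rot": [0, 0, -7.5]},
    {"xyz": [0.08, 0, 0], "rot": [0, 0, -8.75]},
    {"xyz": [0.09, 0, 0], "rot": [0, 0, -10]}
  ],
  "hand": 0.065
}}

```text
time_s: 14.32
position: [446.6, -249.7, 356.4]
eef_rot: [0.092, 0.662, 0.729, 0.146]
force: [0.4, -0.5, -0.4]
finger_gap: 0.736
grip_force: 0.0
```

The lid rests at θ≈0.68, since both edge corners give a radius of about 195.

Run:
```python
from h import *
A=tool(th,20,th)
s=r.read_state();print(s['position'],s['q'].round(2))
P=cage(0.68,20,22,4);rel(P-A.apply([0,0,60]),A);print(A.inv().apply(cage(0.68,20,22,4)-cage(.68,20,22,0)))
```

```text
[ 446.56766364 -249.6858503   356.38840813] [-0.9   0.1   1.49  0.32  1.42 -1.02]
xyz [0.0041 0.0289 0.0953] rot [-0.017 -0.029 -1.173]
[ 2.56544272e-14  4.00000000e+00 -2.24940926e-14]
```

Call:
{"method": "carry_out", "body": {
  "increments": [
    {"xyz": [0, 0.007, 0.01], "rot": [0, 0, -0.6]},
    {"xyz": [0.002, 0.014, 0.03], "rot": [0, 0, -1.17]},
    {"xyz": [0.003, 0.021, 0.055], "rot": [0, 0, -1.17]},
    {"xyz": [0.004, 0.027, 0.078], "rot": [0, 0, -1.17]},
    {"xyz": [0.004, 0.029, 0.09], "rot": [0, 0, -1.17]},
    {"xyz": [0.004, 0.029, 0.095], "rot": [0, 0, -1.17]},
    {"xyz": [0.004, 0.029, 0.095], "rot": [0, 0, -1.17]}
  ]
}}

```text
time_s: 15.2
position: [504.2, -235.3, 278.2]
eef_rot: [0.104, 0.603, 0.779, 0.138]
force: [-0.6, 0.2, -0.2]
finger_gap: 0.736
grip_force: 0.0
```

Run:
```python
from h import *
A=tool(th,20,th)
s=r.read_state();print(s['time_s'],s['position'],s['force'],s['finger_gap'])
im=r.get_image('side');cv2.imwrite('pics/s6.png',im[100:300,170:400,::-1].repeat(3,0).repeat(3,1))
P=cage(0.68,20,22,4);rel(P,A)
```

```text
15.2 [ 504.16893007 -235.34611913  278.19619321] [-0.56207166  0.24748689 -0.16446615] 0.7362668770225798
xyz [ 0.0006 -0.0001  0.0619] rot [-0.006 -0.015 -0.041]
```

View pics/s6.png

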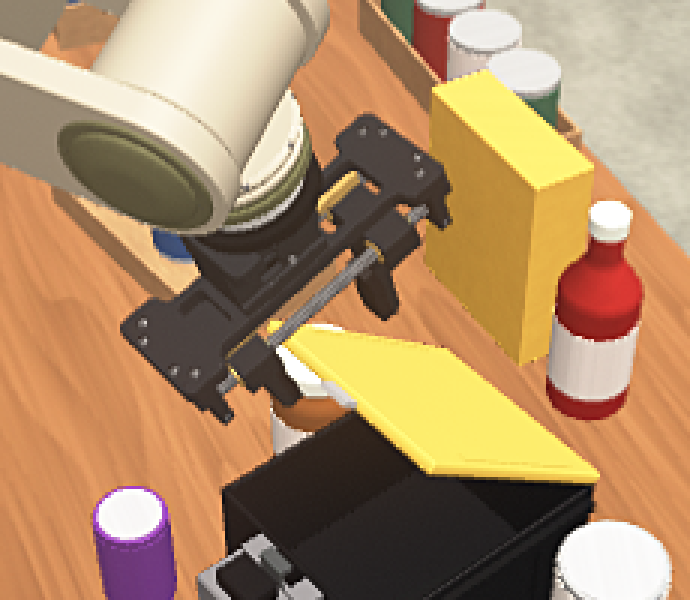

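The near finger is in front of the lid's free edge and the far finger is above it, with the tongue at about (340,395) between them. I'll insert now.

Call:
{"method": "carry_out", "body": {
  "increments": [
    {"xyz": [0, 0, 0.012], "rot": [0, 0, 0]},
    {"xyz": [0, 0, 0.026], "rot": [0, 0, 0]},
    {"xyz": [0, 0, 0.04], "rot": [0, 0, 0]},
    {"xyz": [0, 0, 0.052], "rot": [0, 0, 0]},
    {"xyz": [0, 0, 0.06], "rot": [0, 0, 0]},
    {"xyz": [0, 0, 0.06], "rot": [0, 0, 0]}
  ]
}}

```text
time_s: 16.0
position: [524.1, -229.6, 221.2]
eef_rot: [0.104, 0.603, 0.779, 0.138]
force: [-0.9, -0.1, 0.1]
finger_gap: 0.744
grip_force: 0.0
```

Run:
```python
from h import *
A=tool(th,20,th)
s=r.read_state();print(s['time_s'],s['position'],s['force'])
# path: near finger (inner face 32 behind) pushes edge; TCP is 24 ahead of edge
c=s['position'];
for t in(.7,.8,.9,1.0,1.1,1.2,1.3,1.4,1.5):
    print(t,end=' ');rel(cage(t,20,20,24),A,c,A)
```

```text
16.0 [ 524.05669635 -229.64534669  221.16035449] [-0.86743965 -0.14643611  0.14094507]
0.7 xyz [ 0.0002  0.0235 -0.0031] rot [0. 0. 0.]
0.8 xyz [ 0.0002  0.0415 -0.0117] rot [0. 0. 0.]
0.9 xyz [ 0.0002  0.0603 -0.0185] rot [0. 0. 0.]
1.0 xyz [ 0.0002  0.0797 -0.0234] rot [0. 0. 0.]
1.1 xyz [ 0.0002  0.0995 -0.0263] rot [0. 0. 0.]
1.2 xyz [ 0.0002  0.1195 -0.0272] rot [0. 0. 0.]
1.3 xyz [ 0.0002  0.1395 -0.0262] rot [0. 0. 0.]
1.4 xyz [ 0.0002  0.1592 -0.0231] rot [0. 0. 0.]
1.5 xyz [ 0.0002  0.1786 -0.0181] rot [0. 0. 0.]
```

Call:
{"method": "carry_out", "body": {
  "increments": [
    {"xyz": [0, 0.008, -0.001], "rot": [0, 0, 0]},
    {"xyz": [0, 0.016, -0.002], "rot": [0, 0, 0]},
    {"xyz": [0, 0.024, -0.003], "rot": [0, 0, 0]},
    {"xyz": [0, 0.032, -0.007], "rot": [0, 0, 0]},
    {"xyz": [0, 0.04, -0.011], "rot": [0, 0, 0]},
    {"xyz": [0, 0.048, -0.014], "rot": [0, 0, 0]},
    {"xyz": [0, 0.056, -0.017], "rot": [0, 0, 0]},
    {"xyz": [0, 0.06, -0.0185], "rot": [0, 0, 0]}
  ]
}}

```text
time_s: 17.0
position: [573.0, -217.2, 259.9]
eef_rot: [0.104, 0.602, 0.779, 0.138]
force: [-1.4, -0.5, 0.3]
finger_gap: 0.738
grip_force: 0.6
```

Run:
```python
from h import *
A=tool(th,20,th)
s=r.read_state();c=s['position'];print(s['time_s'],c,s['force'])
lidangle('pics/s7.png')
for t in(1.0,1.2,1.4):rel(cage(t,20,20,24),A,c,A)
```

```text
17.0 [ 572.95193717 -217.21615523  259.94899213] [-1.4464662  -0.4935458   0.33913378]
[296. 205.] (43.0, 186.0, 95.0, 0.93) (-94.0, 384.0, 336.0, 0.95)
[369. 258.] (311.0, -174.0, 354.0, -2.21) (104.0, 117.0, 8.0, 2.12)
[326. 236.] (137.0, 30.0, 88.0, -2.01) (-25.0, 269.0, 202.0, 0.91)
xyz [ 0.0008  0.0191 -0.0042] rot [0. 0. 0.]
xyz [ 0.0008  0.0588 -0.0081] rot [0. 0. 0.]
xyz [ 0.0008  0.0986 -0.0039] rot [0. 0. 0.]
```

θ is 0.91 as planned, with light contact.

Call:
{"method": "carry_out", "body": {
  "increments": [
    {"xyz": [0.001, 0.008, -0.002], "rot": [0, 0, 0]},
    {"xyz": [0.001, 0.016, -0.0038], "rot": [0, 0, 0]},
    {"xyz": [0.001, 0.024, -0.005], "rot": [0, 0, 0]},
    {"xyz": [0.001, 0.032, -0.006], "rot": [0, 0, 0]},
    {"xyz": [0.001, 0.04, -0.007], "rot": [0, 0, 0]},
    {"xyz": [0.001, 0.048, -0.0078], "rot": [0, 0, 0]},
    {"xyz": [0.001, 0.056, -0.008], "rot": [0, 0, 0]},
    {"xyz": [0.001, 0.064, -0.008], "rot": [0, 0, 0]}
  ]
}}

```text
time_s: 18.05
position: [628.4, -201.9, 289.1]
eef_rot: [0.104, 0.603, 0.779, 0.138]
force: [-0.7, 0.4, 0.4]
finger_gap: 0.738
grip_force: 0.3
```

Run:
```python
from h import *
A=tool(th,20,th)
s=r.read_state();c=s['position'];print(s['time_s'],c,s['force'],s['q'].round(2))
lidangle('pics/s8.png')
for t in(1.2,1.3,1.4):rel(cage(t,20,20,24),A,c,A)
```

```text
18.05 [ 628.40000791 -201.88608437  289.07250642] [-0.6506894   0.43468587  0.36896079] [-0.59  0.44  1.22  0.27  1.25 -0.9 ]
xyz [ 0.0002 -0.0052 -0.0004] rot [0. 0. 0.]
xyz [0.0002 0.0148 0.0007] rot [0. 0. 0.]
xyz [0.0002 0.0345 0.0038] rot [0. 0. 0.]
```

Call:
{"method": "carry_out", "body": {
  "increments": [
    {"xyz": [0, -0.003, 0], "rot": [0, 0, 0]},
    {"xyz": [0, -0.006, 0], "rot": [0, 0, 0]},
    {"xyz": [0, -0.006, 0], "rot": [0, 0, 0]}
  ],
  "hand": 0.05
}}

```text
time_s: 18.48
position: [622.0, -203.6, 286.7]
eef_rot: [0.104, 0.603, 0.779, 0.138]
force: [-0.3, 0.4, 0.5]
finger_gap: 0.568
grip_force: 0.2
```

Call:
{"method": "carry_out", "body": {
  "increments": [
    {"xyz": [0, -0.003, 0], "rot": [0, 0, 0]},
    {"xyz": [0, -0.006, 0], "rot": [0, 0, 0]},
    {"xyz": [0, -0.006, 0], "rot": [0, 0, 0]}
  ],
  "hand": 0.037
}}

```text
time_s: 18.85
position: [616.8, -205.0, 284.8]
eef_rot: [0.104, 0.603, 0.779, 0.138]
force: [0.5, 0.4, 0.8]
finger_gap: 0.419
grip_force: 0.2
```

Run:
```python
from h import *
A=tool(th,20,th)
s=r.read_state();c=s['position'];print(s['time_s'],c,s['force'],s['finger_gap'],s['grip_force'])
# near face now 18 behind -> TCP ~10 ahead of edge while pushing
for t in(1.2,1.3,1.4,1.5,1.6):print(t,end=' ');rel(cage(t,20,20,11),A,c,A)
# once leaning on far finger: ~ edge ahead of TCP
for t in(1.5,1.6,1.7,1.8,1.9):print(t,end=' ');rel(cage(t,20,18,-10),A,c,A)
```

```text
18.85 [ 616.78208596 -204.96935163  284.77465995] [0.53757635 0.35115251 0.80096171] 0.41940706515347775 0.23932714539114386
1.2 xyz [ 0.0002 -0.0054 -0.0003] rot [0. 0. 0.]
1.3 xyz [0.0002 0.0145 0.0008] rot [0. 0. 0.]
1.4 xyz [0.0002 0.0343 0.0038] rot [0. 0. 0.]
1.5 xyz [0.0002 0.0537 0.0088] rot [0. 0. 0.]
1.6 xyz [0.0002 0.0724 0.0158] rot [0. 0. 0.]
1.5 xyz [0.0002 0.0327 0.0068] rot [0. 0. 0.]
1.6 xyz [0.0002 0.0514 0.0138] rot [0. 0. 0.]
1.7 xyz [0.0002 0.0694 0.0225] rot [0. 0. 0.]
1.8 xyz [0.0002 0.0864 0.033 ] rot [0. 0. 0.]
1.9 xyz [0.0002 0.1023 0.0452] rot [0. 0. 0.]
```

Call:
{"method": "carry_out", "body": {
  "increments": [
    {"xyz": [0, 0.007, 0.0005], "rot": [0, 0, 0]},
    {"xyz": [0, 0.014, 0.001], "rot": [0, 0, 0]},
    {"xyz": [0, 0.021, 0.0018], "rot": [0, 0, 0]},
    {"xyz": [0, 0.028, 0.003], "rot": [0, 0, 0]},
    {"xyz": [0, 0.035, 0.0042], "rot": [0, 0, 0]},
    {"xyz": [0, 0.041, 0.006], "rot": [0, 0, 0]},
    {"xyz": [0, 0.047, 0.0078], "rot": [0, 0, 0]},
    {"xyz": [0, 0.052, 0.01], "rot": [0, 0, 0]}
  ]
}}

```text
time_s: 19.85
position: [668.0, -191.6, 293.1]
eef_rot: [0.104, 0.603, 0.779, 0.138]
force: [-1.5, 0.3, -0.6]
finger_gap: 0.422
grip_force: 0.0
```

Run:
```python
from h import *
A=tool(th,20,th)
s=r.read_state();c=s['position'];print(s['time_s'],c,s['force'],s['finger_gap'],s['grip_force'],s['q'].round(2))
im=r.get_image('side');cv2.imwrite('pics/s9.png',im[60:260,230:460,::-1].repeat(3,0).repeat(3,1))
for t in(1.6,1.7,1.8,1.9):print(t,end=' ');rel(cage(t,20,18,-10),A,c,A)
```

```text
19.85 [ 667.99034871 -191.58600529  293.07561358] [-1.51931059  0.28075147 -0.55269085] 0.4223371384698234 0.04956857243087143 [-0.54  0.52  1.09  0.26  1.29 -0.83]
1.6 xyz [ 0.0004 -0.0011  0.0035] rot [0. 0. 0.]
1.7 xyz [0.0004 0.0168 0.0122] rot [0. 0. 0.]
1.8 xyz [0.0004 0.0338 0.0227] rot [0. 0. 0.]
1.9 xyz [0.0004 0.0497 0.0349] rot [0. 0. 0.]
```

View pics/s9.png

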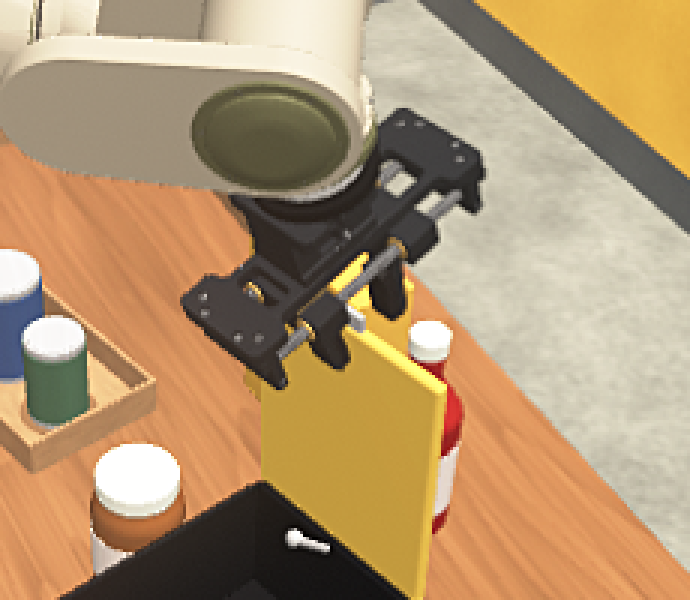

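The lid is about upright and caged between the fingers, with the tongue at (355,318). I'll ease it on slowly.

Call:
{"method": "carry_out", "body": {
  "increments": [
    {"xyz": [0, 0.003, 0.004], "rot": [0, 0, 0]},
    {"xyz": [0, 0.006, 0.006], "rot": [0, 0, 0]},
    {"xyz": [0, 0.009, 0.008], "rot": [0, 0, 0]},
    {"xyz": [0, 0.012, 0.0095], "rot": [0, 0, 0]},
    {"xyz": [0, 0.015, 0.011], "rot": [0, 0, 0]},
    {"xyz": [0, 0.018, 0.013], "rot": [0, 0, 0]},
    {"xyz": [0, 0.021, 0.015], "rot": [0, 0, 0]},
    {"xyz": [0, 0.024, 0.0165], "rot": [0, 0, 0]}
  ]
}}

```text
time_s: 20.9
position: [695.1, -184.5, 285.7]
eef_rot: [0.104, 0.603, 0.779, 0.138]
force: [0.5, -0.1, 0.0]
finger_gap: 0.419
grip_force: 0.1
```

Run:
```python
from h import *
A=tool(th,20,th)
s=r.read_state();c=s['position'];print(s['time_s'],c,s['force'],s['finger_gap'],s['grip_force'],s['q'].round(2))
for t in(1.7,1.8,1.9):print(t,end=' ');rel(cage(t,20,18,-10),A,c,A)
```

```text
20.9 [ 695.08521093 -184.48613193  285.71476753] [ 0.45889081 -0.07147151  0.03339394] 0.419144040042017 0.11724345269612968 [-0.51  0.58  1.02  0.25  1.3  -0.8 ]
1.7 xyz [ 0.0005 -0.007  -0.0043] rot [0. 0. 0.]
1.8 xyz [0.0005 0.01   0.0062] rot [0. 0. 0.]
1.9 xyz [0.0005 0.0259 0.0184] rot [0. 0. 0.]
```

Call:
{"method": "carry_out", "body": {
  "increments": [
    {"xyz": [0, 0.003, 0.0015], "rot": [0, 0, 0]},
    {"xyz": [0, 0.006, 0.003], "rot": [0, 0, 0]},
    {"xyz": [0, 0.009, 0.005], "rot": [0, 0, 0]},
    {"xyz": [0, 0.012, 0.0075], "rot": [0, 0, 0]},
    {"xyz": [0, 0.0145, 0.01], "rot": [0, 0, 0]},
    {"xyz": [0, 0.017, 0.012], "rot": [0, 0, 0]},
    {"xyz": [0, 0.0195, 0.0135], "rot": [0, 0, 0]},
    {"xyz": [0, 0.022, 0.015], "rot": [0, 0, 0]}
  ]
}}

```text
time_s: 21.9
position: [719.9, -178.0, 279.0]
eef_rot: [0.104, 0.603, 0.779, 0.138]
force: [0.1, -0.2, -0.5]
finger_gap: 0.421
grip_force: 0.2
```

Run:
```python
from h import *
A=tool(th,20,th)
s=r.read_state();c=s['position'];print(s['time_s'],c,s['force'],s['finger_gap'],s['grip_force'])
lidangle('pics/s10.png')
for t in(1.8,1.9):print(t,end=' ');rel(cage(t,20,18,-10),A,c,A)
```

```text
21.9 [ 719.92311063 -177.98280376  278.99697664] [ 0.09653315 -0.19244793 -0.50233354] 0.4208497131838603 0.18254274618811905
1.8 xyz [ 0.0006 -0.0118 -0.0089] rot [0. 0. 0.]
1.9 xyz [0.0006 0.0041 0.0033] rot [0. 0. 0.]
```

Call:
{"method": "carry_out", "body": {
  "increments": [
    {"xyz": [0, 0.0015, 0.001], "rot": [0, 0, 0]},
    {"xyz": [0, 0.003, 0.002], "rot": [0, 0, 0]},
    {"xyz": [0, 0.0045, 0.003], "rot": [0, 0, 0]},
    {"xyz": [0, 0.006, 0.004], "rot": [0, 0, 0]},
    {"xyz": [0, 0.0075, 0.0045], "rot": [0, 0, 0]},
    {"xyz": [0, 0.0085, 0.005], "rot": [0, 0, 0]},
    {"xyz": [0, 0.0085, 0.005], "rot": [0, 0, 0]}
  ]
}}

```text
time_s: 22.82
position: [729.2, -175.6, 277.3]
eef_rot: [0.104, 0.603, 0.779, 0.138]
force: [0.2, 0.0, 0.0]
finger_gap: 0.419
grip_force: 0.0
```

Run:
```python
from h import *
s=r.read_state();c=s['position'];print(s['time_s'],c,s['force'],s['finger_gap'],s['grip_force'])
im=r.get_image('side')[:,:,::-1];hsv=cv2.cvtColor(im,cv2.COLOR_BGR2HSV);H,S,V=[hsv[...,i].astype(int) for i in range(3)]
m=((abs(H-25)<8)&(S>150)&(V>90)).astype(np.uint8);m[:140]=0;m[:,420:]=0
k,l,st,cc=cv2.connectedComponentsWithStats(m)
for i in range(1,k):
    if st[i,4]>300:print(st[i],cv2.approxPolyDP(hull((l==i).astype(np.uint8)),4,True)[:,0].tolist())
cc=r.get_calibration('side');T=np.linalg.inv(np.array(cc['T']));K=np.array([[cc['fx'],0,cc['cx']],[0,cc['fy'],cc['cy']],[0,0,1]])
for t in(1.57,1.7,1.8,1.85,1.9):
    P=W(100-200*np.cos(t),110+200*np.sin(t),-80);P2=W(100-200*np.cos(t),110+200*np.sin(t),80)
    print(t,cv2.projectPoints(np.float64([P,P2]),cv2.Rodrigues(T[:3,:3])[0],T[:3,3],K,np.array(cc['D']))[0].round(1).tolist())
```

```text
22.825 [ 729.2240665  -175.58074833  277.34566865] [0.20234505 0.03575433 0.03240535] 0.4190129369629636 9.76280549735975e-07
[ 312  140   93  121 5767] [[313, 140], [337, 140], [404, 178], [369, 260], [318, 219], [312, 188]]
1.57 [[[378.4, 188.1]], [[318.8, 146.4]]]
1.7 [[[388.2, 182.8]], [[328.5, 142.1]]]
1.8 [[[395.3, 179.8]], [[335.7, 139.8]]]
1.85 [[[398.6, 178.7]], [[339.1, 139.0]]]
1.9 [[[401.9, 177.8]], [[342.4, 138.4]]]
```

Call:
{"method": "carry_out", "body": {
  "increments": [
    {"xyz": [0, 0.001, 0.0007], "rot": [0, 0, 0]},
    {"xyz": [0, 0.002, 0.0013], "rot": [0, 0, 0]},
    {"xyz": [0, 0.003, 0.002], "rot": [0, 0, 0]},
    {"xyz": [0, 0.004, 0.0027], "rot": [0, 0, 0]},
    {"xyz": [0, 0.004, 0.0027], "rot": [0, 0, 0]}
  ]
}}

```text
time_s: 23.5
position: [730.9, -175.4, 276.8]
eef_rot: [0.101, 0.603, 0.78, 0.136]
force: [-26.5, -2.0, 8.9]
finger_gap: 0.424
grip_force: 13.4
```

```bash
cat >> h.py <<'E'
def corner():
    im=r.get_image('side')[:,:,::-1];hsv=cv2.cvtColor(im,cv2.COLOR_BGR2HSV);H,S,V=[hsv[...,i].astype(int) for i in range(3)]
    m=((abs(H-25)<8)&(S>150)&(V>90)).astype(np.uint8);m[:140]=0;m[:,420:]=0
    k,l,st,cc=cv2.connectedComponentsWithStats(m)
    for i in range(1,k):
        if st[i,4]>300:print(st[i],cv2.approxPolyDP(hull((l==i).astype(np.uint8)),2,True)[:,0].tolist())
E
python3 - <<'E'
from h import *
s=r.read_state();c=s['position'];print(s['time_s'],c,s['force'],s['finger_gap'],s['grip_force'])
corner()
E
```

```text
23.5 [ 730.88118414 -175.37928931  276.7793575 ] [-26.46846171  -2.037779     8.87486402] 0.4240547272390652 13.363060802221298
[ 312  140   93  121 5793] [[313, 140], [325, 140], [371, 157], [404, 178], [369, 260], [318, 219], [312, 188]]
```

The lid is on its stop: the corner did not move while the push force rose. I'll back off, open the fingers and leave upward.

Call:
{"method": "carry_out", "body": {
  "increments": [
    {"xyz": [0, -0.004, -0.0027], "rot": [0, 0, 0]},
    {"xyz": [0, -0.006, -0.004], "rot": [0, 0, 0]},
    {"xyz": [0, -0.006, -0.004], "rot": [0, 0, 0]}
  ]
}}

```text
time_s: 23.92
position: [727.0, -176.1, 278.0]
eef_rot: [0.104, 0.603, 0.779, 0.138]
force: [-1.1, 0.2, -0.0]
finger_gap: 0.424
grip_force: 0.0
```

Call:
{"method": "carry_out", "body": {
  "increments": [
    {"xyz": [0, 0, 0], "rot": [0, 0, 0]},
    {"xyz": [0, 0, 0], "rot": [0, 0, 0]},
    {"xyz": [0, 0, 0], "rot": [0, 0, 0]},
    {"xyz": [0, 0, 0], "rot": [0, 0, 0]},
    {"xyz": [0, 0, 0], "rot": [0, 0, 0]},
    {"xyz": [0, 0, 0], "rot": [0, 0, 0]}
  ],
  "hand": 0.088
}}

```text
time_s: 24.68
position: [726.9, -176.1, 277.9]
eef_rot: [0.104, 0.603, 0.779, 0.138]
force: [-0.6, 0.0, 0.3]
finger_gap: 0.999
grip_force: 0.0
```

Run:
```python
from h import *
s=r.read_state();c=s['position'];print(s['time_s'],c,s['force'],s['finger_gap'],s['grip_force'],s['q'].round(2))
corner()
```

```text
24.675 [ 726.94944766 -176.14569222  277.919377  ] [-0.56821283  0.00465504  0.29530153] 0.998800741656962 0.0 [-0.47  0.66  0.91  0.24  1.32 -0.76]
[ 312  140   93  121 5760] [[313, 140], [334, 142], [368, 155], [404, 178], [369, 260], [318, 219], [312, 188]]
```

Call:
{"method": "carry_out", "body": {
  "increments": [
    {"xyz": [0, 0.002, -0.006], "rot": [0, 0, 0]},
    {"xyz": [0, 0.005, -0.014], "rot": [0, 0, 0]},
    {"xyz": [0, 0.009, -0.024], "rot": [0, 0, 0]},
    {"xyz": [0, 0.013, -0.036], "rot": [0, 0, 0]},
    {"xyz": [0, 0.017, -0.046], "rot": [0, 0, 0]},
    {"xyz": [0, 0.02, -0.055], "rot": [0, 0, 0]},
    {"xyz": [0, 0.022, -0.06], "rot": [0, 0, 0]}
  ]
}}

```text
time_s: 25.6
position: [727.3, -176.4, 342.5]
eef_rot: [0.104, 0.602, 0.779, 0.138]
force: [-0.2, -0.1, 0.3]
finger_gap: 1.002
grip_force: 0.0
```

Run:
```python
from h import *
s=r.read_state();c=s['position'];print(s['time_s'],c,s['force'],s['q'].round(2))
corner()
```

```text
25.6 [ 727.27684282 -176.4198339   342.54493805] [-0.24573316 -0.11034893  0.3102386 ] [-0.47  0.65  0.75  0.23  1.47 -0.72]
[ 312  140   93  121 6797] [[313, 140], [324, 140], [361, 149], [404, 178], [369, 260], [318, 219], [312, 188]]
```

Call:
{"method": "carry_out", "body": {
  "increments": [
    {"xyz": [0, 0, -0.015], "rot": [0, 0, 0]},
    {"xyz": [0, 0, -0.04], "rot": [0, 0, 0]},
    {"xyz": [0, -0.02, -0.06], "rot": [0, 0, 0]},
    {"xyz": [0, -0.05, -0.08], "rot": [0, 0, 0]},
    {"xyz": [0, -0.09, -0.09], "rot": [0, 0, 0]},
    {"xyz": [0, -0.12, -0.1], "rot": [0, 0, 0]},
    {"xyz": [0, -0.14, -0.1], "rot": [0, 0, 0]},
    {"xyz": [0, -0.14, -0.1], "rot": [0, 0, 0]}
  ]
}}

```text
time_s: 26.65
position: [566.1, -218.7, 388.9]
eef_rot: [0.104, 0.603, 0.779, 0.138]
force: [-0.3, -0.9, 0.9]
finger_gap: 0.997
grip_force: 0.0
```

Run:
```python
from h import *
s=r.read_state();c=s['position'];print(s['time_s'],c,s['force'])
corner()
im=r.get_image('top')[:,:,::-1].copy();hsv=cv2.cvtColor(im,cv2.COLOR_BGR2HSV);S,V=hsv[...,1],hsv[...,2]
old=cv2.imread('pics/top0.png');o=cv2.cvtColor(old,cv2.COLOR_BGR2HSV)
for n,z,(x,y) in(('tin',88.,(213,224)),('a',104.,(148,234)),('b',104.,(181,228)),('jar',115.,(296,228)),('fish',36.,(399,270)),('big',110.,(399,187)),('purple',84.,(320,296))):
    for I in(o,hsv):
        m=(I[...,1]<70)&(I[...,2]>130);h=hull(blob(m,(x,y)))[:,0].astype(float)
        print(n,[np.round(v,1) for v in cv2.minEnclosingCircle(onz('top',h,z)[:,:2].astype(np.float32))],end=' | ')
    print()
```

```text
26.65 [ 566.147979   -218.72470063  388.92640543] [-0.34776215 -0.93398051  0.92786333]
[ 312  140   93  121 6975] [[313, 140], [344, 140], [404, 178], [369, 260], [318, 219], [312, 188]]
tin [array([556.1, 208.3]), np.float64(34.8)] | tin [array([570.8, 125.6]), np.float64(26.9)] | 
a [array([540. , 285.1]), np.float64(33.7)] | a [array([540. , 285.1]), np.float64(33.7)] | 
b [array([555. , 204.1]), np.float64(34.2)] | b [array([555. , 204.1]), np.float64(34.2)] | 
jar [array([558. , -77.1]), np.float64(32.1)] | jar [array([558. , -77.1]), np.float64(32.1)] | 
fish [array([ 451.6, -348.6]), np.float64(42.5)] | fish [array([ 325.8, -330.7]), np.float64(403.5)] | 
big [array([ 648.5, -327.3]), np.float64(48.5)] | big [array([ 632.6, -329.9]), np.float64(25.6)] | 
purple [array([ 388.4, -141.4]), np.float64(22.7)] | purple [array([ 388.4, -141.4]), np.float64(22.7)] |
```

The tin is within about 1 mm of the disc centre, and the lid is resting on its stop. The tray tins, jar and purple tin have not moved; the arm hides the fish tin and big tin from above, but nothing came near them.

```bash
python3 -c "
from workcell import r
print(r.job_done())"
```

```text
the job is handed in; nothing more can be done
None
```

The job is handed in at about 27 s: the small tin stands upright in the tray's empty place, and the lid was released and eased back onto its stop with a peak push of about 27 N; no goods seen moved, though the arm hid the fish tin and big tin in the final check.

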